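# Loosen the knurled ring of a flask jig two turns and push the flask out of its clamp

### The arm

A 6-joint arm with a two-finger parallel gripper is mounted at the origin on a cart in front of the work surface, level with it; the furniture and walls round the work are solid. World frame = base frame: x ahead of the robot, y to its left, z up, the work surface at z = 0. Lengths are in mm, angles in rad, forces in N, time in s.
With the tool pointing down it reaches from about 350 to 875 mm from the base axis. Payload 15.5 kg.
Tool frame: the origin (TCP) lies midway between the tips of the shut fingers; the grasp point (between the pads) lies 19 mm behind it; z points along the fingers, y is the line along which they close (so a half turn about z gives the same grasp; the last joint's range is limited). The gripper opens to 85 mm and grips with 20 to 120 N. Pads are 22 mm wide; open, the fingers measure 114 mm over their backs; the gripper's body (76 mm by 85 mm) begins 54 mm behind the grasp point. The pads swing forward as they close: fully open they stand 13 mm farther back than shut.
Start: joints at [-1.238, 0.494, 1.345, -0, 1.302, -0.096], TCP at [259.864, -568.417, 231.277] pointing down, gripper open.
Joint ranges: [-2.91, 2.91], [-0.82, 2.16], [0.22, 2.67], [-1.22, 4.37], [0.12, 2.79], [-3.08, 3.08]. Speed limits (rad/s): [1.89, 1.89, 2.57, 3.01, 3.01, 3.01].

### API

Orientations are given as a unit quaternion [w, x, y, z].
In Python, from station import ctrl gives the robot as it stands.
- The arm moves only by the shell command python3 -m jog 'ROWS' [OPENING] [FORCE]. ROWS is JSON, a list of rows, each an object with "translation": the shift along the tool's x, y, z scaled (see below), a list of three; "rot": the turn, a rotation vector about the tool's x, y, z scaled (see below), a list of three. A call has 1 to 12 rows; each row is the pose to reach, as a shift and turn from the pose commanded when the call began, along the tool's axes at that moment; what a row does not reach only later rows make up. The controller multiplies each number of a shift by 0.2 m and each number of a turn by pi/2 rad. A row lasts 1/10 s, in which the tool goes at most 50 mm and 8.59 degrees, less where a joint would pass 70% of its speed; a pose out of reach is approached as far as the arm can. A call with a number of a shift or a turn outside -1 to 1 is refused whole. A call with a gripper value outside its range is refused whole. OPENING is the opening, from 0 (shut) to 1 (fully open), set as the call begins (- or left out, the last holds). The fingers move at their own pace and stop on an object; FORCE is the grip in N (left out, the last holds). Time passes only in rows, so rows that repeat a pose let the fingers close. It gives the time, the measured TCP pose, the force, the opening and the grip force at its end, in the units of the state.
- ctrl.get_obs(): the state, without advancing time (a new reading comes with each control period).
- ctrl.grab_frame(name): name is "side" or "top"; returns a dict with "frame" (400x640x3 uint8, blue, green, red), "fx", "fy", "cx", "cy" (pixels), "camera_from_world" (4x4, takes a point from world to camera coordinates). Camera axes: x right, y up, looking along -z (the intrinsics and any distortion apply to the point x, -y, -z); pixel columns grow to the right and rows downward; lengths in mm; the calibration is good to about 2 mm. A picture is of the moment at which its call begins. There is no depth.
- ctrl.hand_in(): hands the job in; it is judged then, once.
The state is a dict: "clock": time; "qpos": joint angles; "qd": joint speeds; "joint_efforts": joint torques, N m; "eef_pos": TCP position; "tcp_rot": TCP orientation; "contact_force": force on the tool from outside, world axes, zero at the start; "ft_torque": the same for the moment, N m; "width": finger opening in mm; "grip_force": force on a finger pad.
Only numpy, scipy, OpenCV 4.12 (cv2) and the standard library are available. Lean on these libraries where they do the work, as an engineer would, in place of code of your own. Each camera call takes 0.05 s, during which the arm holds its last target. There are 200 camera calls.

### The job

Loosen the knurled brass locking ring of the flask jig by two full turns anticlockwise, rolling it round with a fingertip against its rim, and leave it with the red dot back at the white pointer. Then push the freed denture flask along its track, from the robot's side, until it rests against the end stop. Do not move the flask before the ring is loosened, do not lift or tip it, and leave the bottles and the pot beside the jig where they stand.

Things in the scene. Friction and masses are not known exactly. Their poses are not given: they have to be found in the camera images.
- flask_jig: Bolted jig: base plate 225 x 160 x 8 mm with a flask track. Origin on the worktop, mid-jig; x along the track to the end stop (away from the robot), y left, z up. Track centre line y = +28 mm; side rails 47 mm either side of it, tops 19.5 mm above the worktop. Column with ring and claw right of the track at x -4, y -39 mm.
- claw_toe (a point): Foot of the dark claw's toe, hooked down in front of the flask: 63 mm above the worktop when tight. Toe at jig x -4 to +4 mm; arm 22 mm wide, from the column to jig y = +7 mm (21 mm short of the track's centre line), top 16.5 mm over this point. Turning the ring loose lifts the claw 8 mm a turn; after two it clears the flask.
- ring_centre (a point): Fixed: centre of the top face of the knurled brass ring, on its vertical axis, 121 mm above the worktop. Ring 52 mm across over 24 upright ridges 1.7 mm high; rim from 99 to 121 mm height, never rises. A fixed cap 24 mm across, 3 mm high is on its centre. Nothing else stands beside the rim; the claw below rises to 95.5 mm.
- lock_ring (a joint): Ring angle, rad; grows anticlockwise seen from above, which loosens. Start: within 0.25 of 0 (tight, red dot near the white pointer); two turns = 12.57. Takes 0.05 N m (2 N at the rim), stays where left; a fingertip pressed on the rim with 4 to 10 N carries it by friction. Stops at -0.5 and 19.
- red_dot (a point): Red dot, 9 mm across, on the ring's top face, 19 mm from its axis; turns with the ring.
- pointer (a point): Tip of the white pointer line on the fixed cap in the middle of the ring, 11 mm from the axis; it points along the jig's -x (towards the robot).
- flask: Brass denture flask, 90 x 90 mm with cut corners, body 63 mm high, bolt heads to 70 mm; about 0.86 kg, loose in the track with 2 mm play each side. Origin at the centre of its underside, 8 mm above the worktop; axes as the jig's. Starts near jig x -56 mm; rear face 45 mm behind its centre is pushed. At the stop its centre is at x +61.5 mm. Slides with about 5 N.
- stop_face (a point): Foot of the end stop's face, at jig x = +106.5 mm on the track's centre line, 8 mm above the worktop; the stop is 21 mm high.
- dropper_bottle: Bystander: brown dropper bottle, 33 mm across, 102 mm high, standing loose right of the jig. Origin at the centre of its underside.
- polish_bottle: Bystander: grey bottle with tan cap, 31 mm across, 79 mm high, standing loose right of the jig's far end. Origin at the centre of its underside.
- pumice_pot: Bystander: round white and blue pot with lid, 69 mm across, 41 mm high, standing loose left of the jig. Origin at the centre of its underside.

How it is judged:
By the outcome, as a careful person would: the job done as asked, in the order asked, and still so for the second after the job is handed in, with the robot touching nothing.
It also fails if it takes over 69 s, if anything falls off the work surface, if the arm or the gripper's body presses on something with over 40 N, if the wrist force passes 120 N, or if a joint passes its speed limit or range.

## Working session

There is one attempt and no reset: what is moved stays moved. The work goes in short steps, Python scripts to look and compute and a shell command to move; the robot and the scene stay as the last step left them, time stands still between calls to the robot, and variables do not carry over. Pictures are saved under pics/ and viewed, at most 10 in all, crops included, and the job is handed in when it is done.

```bash
mkdir -p pics; ls; cat > h.py <<'E'
import numpy as np, cv2
from station import ctrl
from scipy.spatial.transform import Rotation as R
def grab(n,save=None):
    f=ctrl.grab_frame(n)
    if save: cv2.imwrite('pics/'+save,f['frame'])
    return f
def ray(f,u,v):
    T=np.array(f['camera_from_world']);d=np.array([(u-f['cx'])/f['fx'],-(v-f['cy'])/f['fy'],-1.])
    Rm=T[:3,:3];return -Rm.T@T[:3,3],Rm.T@d
def onz(f,u,v,z):
    o,d=ray(f,u,v);return o+d*(z-o[2])/d[2]
def proj(f,p):
    T=np.array(f['camera_from_world']);c=T[:3,:3]@np.array(p)+T[:3,3]
    return f['cx']+f['fx']*c[0]/-c[2], f['cy']+f['fy']*-c[1]/-c[2]
E
python3 - <<'E'
from h import *
for n in('side','top'):
    f=grab(n,n+'0.png');print({k:v for k,v in f.items() if k!='frame'})
o=ctrl.get_obs();print(o);q=o['tcp_rot'];print(R.from_quat([q[1],q[2],q[3],q[0]]).as_matrix().round(3))
E
```

```text
pics
{'fx': 400.5022517783972, 'fy': 400.5022517783972, 'cx': 323.0600212022063, 'cy': 203.65693199575915, 'camera_from_world': array([[-9.38260966e-01, -3.45915712e-01, -2.94628417e-03,
         7.13594709e+02],
       [ 2.09833845e-01, -5.75882767e-01,  7.90144794e-01,
         2.90291577e+01],
       [-2.75020213e-01,  7.40743788e-01,  6.12913145e-01,
        -1.04236491e+03],
       [ 0.00000000e+00,  0.00000000e+00,  0.00000000e+00,
         1.00000000e+00]])}
{'fx': 397.2501076214957, 'fy': 397.2501076214957, 'cx': 327.4330526261552, 'cy': 193.38736207415846, 'camera_from_world': array([[-1.57741438e-02, -9.99343454e-01, -3.26165225e-02,
         4.59520926e+02],
       [ 9.98634333e-01, -1.73710824e-02,  4.92718348e-02,
        -5.84158364e+02],
       [-4.98060699e-02, -3.17947582e-02,  9.98252698e-01,
        -9.23426619e+02],
       [ 0.00000000e+00,  0.00000000e+00,  0.00000000e+00,
         1.00000000e+00]])}
{'clock': 0.1, 'qpos': array([-1.23750829e+00,  4.94095343e-01,  1.34607248e+00,  1.80714470e-05,
        1.30253018e+00, -9.54973018e-02]), 'qd': array([-7.79595005e-05, -2.64245914e-03, -1.25080127e-03,  7.78064491e-04,
       -3.78452715e-04,  5.70787506e-07]), 'joint_efforts': array([ 2.77221952e-03, -8.83585739e+01, -3.84561932e+01,  4.55737847e-05,
        5.16938730e-03,  7.87794256e-07]), 'eef_pos': array([ 259.75370738, -568.09721209,  230.77475424]), 'tcp_rot': array([-5.49805464e-04,  9.77106148e-01,  2.12751663e-01, -5.69059523e-05]), 'contact_force': array([-0.54602342, -0.59332325, -0.23064551]), 'ft_torque': array([ 0.03013963, -0.04358812,  0.06820366]), 'grip_force': 0.0, 'width': 85.551184547305}
[[ 0.909  0.416 -0.   ]
 [ 0.416 -0.909  0.001]
 [ 0.    -0.001 -1.   ]]
```

View pics/top0.png

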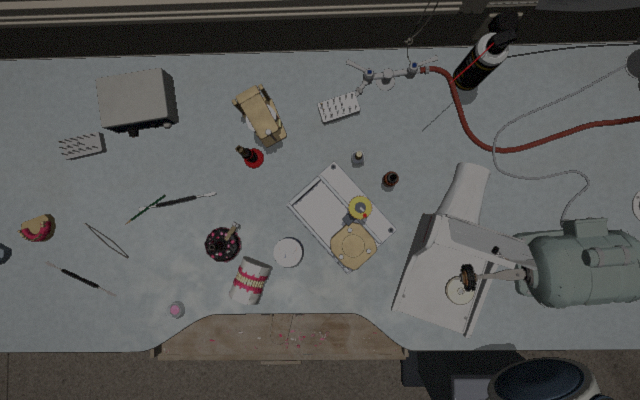

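View pics/side0.png

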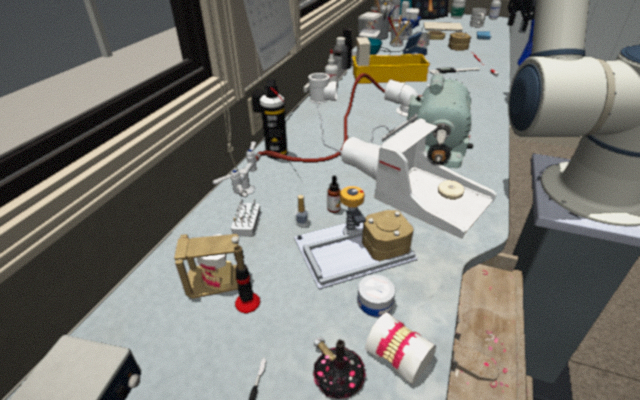

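Top view: jig plate corners around (333,163), (396,230), (288,206), (345,270); ring at (360,208), flask at (352,245), the red dot near (364,215). The jig is yawed about 40° to the left. Next I'll enlarge and measure by mask.

```bash
python3 - <<'E'
from h import *
f=grab('top');im=f['frame'];c=im[145:285,270:430]
cv2.imwrite('pics/topz.png',cv2.resize(c,None,fx=5,fy=5,interpolation=cv2.INTER_CUBIC)[:, :800][:600])
cv2.imwrite('pics/topz.png',cv2.resize(c,None,fx=4.2,fy=4.2,interpolation=cv2.INTER_CUBIC))
h=cv2.cvtColor(im,cv2.COLOR_BGR2HSV)
def blob(m,name,z):
    m=m.copy();n,l,s,ct=cv2.connectedComponentsWithStats(m)
    for i in range(1,n):
        if s[i,4]>=8 and 270<ct[i][0]<430 and 145<ct[i][1]<285: print(name,s[i],ct[i].round(1),onz(f,*ct[i],z).round(1))
blob(cv2.inRange(h,(22,120,120),(35,255,255)),'yellow',121)
blob(cv2.inRange(h,(0,150,110),(8,255,255)),'red',121)
blob(cv2.inRange(h,(12,50,90),(24,160,255)),'brass',71)
for p in [(360,208),(352,245),(333,163),(300,240)]: print(p,h[p[1],p[0]])
E
```

```text
yellow [349 197  22  22 209] [359.5 207.7] [555.2 379.  121. ]
red [363 214   4   4  11] [364.4 215.3] [539.  369.1 121. ]
brass [357 152   5   5  11] [359.1 154.4] [676.3 375.2  71. ]
brass [350 196  17   7  19] [357.2 197.5] [578.9 381.3  71. ]
brass [370 201   2  13  13] [370.5 207. ] [557.  351.9  71. ]
brass [348 204   2   7   9] [348.6 207. ] [557.8 401.2  71. ]
brass [362 210   4   7   9] [363.  212.8] [544.3 369.1  71. ]
brass [ 330  223   47   47 1390] [352.8 245.5] [471.5 393.3  71. ]
(360, 208) [  0   4 134]
(352, 245) [ 19  75 133]
(333, 163) [  0   2 137]
(300, 240) [ 90   9 113]
```

View pics/topz.png

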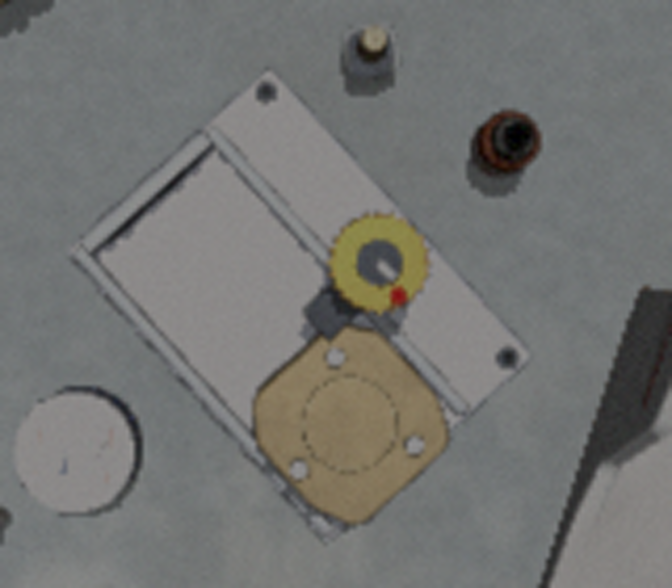

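The crop shows ring centre (379,263), dot (399,297), pointer towards (395,278), plate corners (268,70), (528,355), (70,250), (330,540), flask centre ~(350,424). The dot is slightly clockwise of the pointer on screen.

```bash
python3 - <<'E'
from h import *
f=grab('top')
P=[onz(f,270+(u+.5)/4.2-.5,145+(v+.5)/4.2-.5,8)[:2] for u,v in[(268,70),(528,355),(330,540),(70,250)]]
for i in range(4):
    d=P[i]-P[(i+1)%4];print(P[i].round(1),np.linalg.norm(d).round(1),np.degrees(np.arctan2(d[1],d[0])).round(1))
c=np.mean(P,0);print('centre',c)
ring=onz(f,359.8,207.8,121)[:2]
for a in (36,38,40,42,44,46):
    a_=np.radians(a);M=np.array([[np.cos(a_),-np.sin(a_)],[np.sin(a_),np.cos(a_)]])
    print(a,'ring from jig',(c+M@[-4,-39]).round(1),'meas',ring.round(1),'flask jig',(M.T@(onz(f,352.8,245.3,71)[:2]-c)).round(1),'dot ang',np.degrees(np.arctan2(*(M.T@(onz(f,364.4,215.3,121)[:2]-ring))[::-1])).round(1))
# side view check
g=grab('side');h=cv2.cvtColor(g['frame'],cv2.COLOR_BGR2HSV)
m=cv2.inRange(h,(15,150,120),(35,255,255));m[:170]=0;m[220:]=0;m[:,:330]=0;m[:,375:]=0
print(cv2.boundingRect(m), 'pred',proj(g,[*ring,121]),proj(g,[*ring,110]))
E
```

```text
[670.  434.4] 220.6 41.2
[504.  289.2] 154.1 -48.0
[400.8 403.7] 222.4 -138.8
[568.1 550.2] 154.3 131.4
centre [535.72834696 419.37303808]
36 ring from jig [555.4 385.5] meas [555.  378.4] flask jig [-66.9  16.3] dot ang 174.4
38 ring from jig [556.6 386.2] meas [555.  378.4] flask jig [-66.3  18.7] dot ang 172.4
40 ring from jig [557.7 386.9] meas [555.  378.4] flask jig [-65.6  21. ] dot ang 170.4
42 ring from jig [558.9 387.7] meas [555.  378.4] flask jig [-64.8  23.2] dot ang 168.4
44 ring from jig [559.9 388.5] meas [555.  378.4] flask jig [-64.   25.5] dot ang 166.4
46 ring from jig [561.  389.4] meas [555.  378.4] flask jig [-63.   27.7] dot ang 164.4
(340, 187, 24, 19) pred (np.float64(352.4244984576519), np.float64(192.62532135131772)) (np.float64(352.20614770487293), np.float64(196.82171799966102))
```

```bash
python3 - <<'E'
from h import *
from scipy.optimize import least_squares
f=grab('top');g=grab('side','s1.png')
def mask(F,lo,roi):
    h=cv2.cvtColor(F['frame'],cv2.COLOR_BGR2HSV);m=cv2.inRange(h,lo,(36,255,255));k=np.zeros_like(m);k[roi[1]:roi[3],roi[0]:roi[2]]=255;m&=k
    n,l,s,c=cv2.connectedComponentsWithStats(cv2.morphologyEx(m,cv2.MORPH_CLOSE,np.ones((3,3))));i=1+s[1:,4].argmax();x,y,w,hh,_=s[i];return np.array([x-.5,y-.5,x+w-.5,y+hh-.5])
bt=mask(f,(18,110,60),(335,185,385,235));bs=mask(g,(8,100,60),(330,175,375,212))
print(bt,bs)
t=np.linspace(0,6.28,60)
def pb(F,c):
    q=np.array([proj(F,[c[0]+26*np.cos(a),c[1]+26*np.sin(a),z]) for a in t for z in(99,121)]);return np.r_[q.min(0),q.max(0)]
print('pred',pb(f,[555,378.4]),pb(g,[555,378.4]))
print(least_squares(lambda c:pb(f,c)-bt,[555,378]).x,least_squares(lambda c:pb(g,c)-bs,[555,378]).x)
print('cam',ray(f,0,0)[0],ray(g,0,0)[0])
cv2.imwrite('pics/sidez.png',cv2.resize(g['frame'][170:300,280:430],None,fx=4.5,fy=4.5,interpolation=cv2.INTER_CUBIC))
E
```

```text
[348.5 195.5 371.5 218.5] [329.5 185.5 363.5 207.5]
pred [347.37302095 195.53551429 372.11856567 220.06291485] [339.78199841 185.47132898 364.84806163 208.52867106]
[556.69283143 377.85109615] [566.82455537 381.42457543]
cam [544.61689707 419.71163987 965.58364305] [ 376.77534255 1035.68634211  618.04436814]
```

View pics/sidez.png

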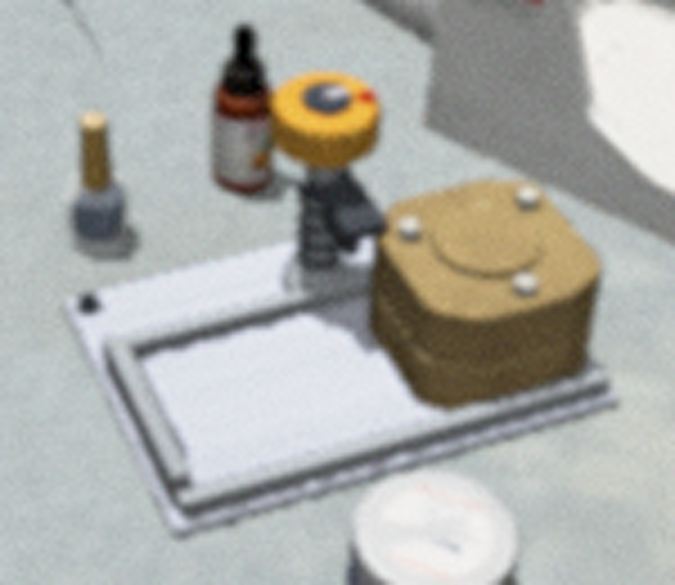

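```bash
python3 - <<'E'
from h import *
f=grab('top');g=grab('side')
for u,v in[(65,300),(185,535),(618,402)]: print(onz(g,280+u/4.5,170+v/4.5,8).round(1))
a=np.radians(41.3);M=np.array([[np.cos(a),-np.sin(a)],[np.sin(a),np.cos(a)]])
for o in([535.7,419.4],[533.3,410]):
  for j in [(112.5,-80,8),(112.5,80,8),(-112.5,80,8),(-112.5,-80,8),(-4,-39,121),(-56,28,71)]:
    w=[*(np.array(o)+M@j[:2]),j[2]];x=np.array(proj(f,w));y=np.array(proj(g,w))
    print(j,((x-[270,145])*4.2).round(),((y-[280,170])*4.5).round())
E
```

```text
[669.1 434.    8. ]
[560.3 554.2   8. ]
[397.9 409.9   8. ]
(112.5, -80, 8) [268.  63.] [ 58. 298.]
(112.5, 80, 8) [ 62. 250.] [170. 530.]
(-112.5, 80, 8) [326. 543.] [619. 395.]
(-112.5, -80, 8) [534. 353.] [459. 195.]
(-4, -39, 121) [359. 257.] [313. 111.]
(-56, 28, 71) [328. 416.] [471. 255.]
(112.5, -80, 8) [284.  67.] [ 70. 287.]
(112.5, 80, 8) [ 79. 254.] [183. 516.]
(-112.5, 80, 8) [342. 547.] [627. 383.]
(-112.5, -80, 8) [550. 357.] [468. 185.]
(-4, -39, 121) [378. 262.] [324. 101.]
(-56, 28, 71) [346. 420.] [481. 243.]
```

Ring centre (≈555.5, 378) agrees in both views and is consistent with the flask; the jig yaw is ≈41.3°. I'll raise the tool, travel over to the ring, and shut the gripper.

```bash

T='{"translation":[0,0,-0.6],"rot":[0,0,0]}'
python3 -m jog '[{"translation":[0,0,-0.3],"rot":[0,0,0]},{"translation":[0,0,-0.6],"rot":[0,0,0]},{"translation":[0,0,-0.6],"rot":[0,0,0]}]' 0 60
python3 -m jog '[{"translation":[0.86,-0.85,0],"rot":[0,0,0]},{"translation":[0.86,-0.85,0],"rot":[0,0,0]},{"translation":[0.86,-0.85,0],"rot":[0,0,0]},{"translation":[0.86,-0.85,0],"rot":[0,0,0]},{"translation":[0.86,-0.85,0],"rot":[0,0,0]},{"translation":[0.86,-0.85,0],"rot":[0,0,0]}]'
python3 -m jog '[{"translation":[0.86,-0.85,0],"rot":[0,0,0]},{"translation":[0.86,-0.85,0],"rot":[0,0,0]},{"translation":[0.86,-0.85,0],"rot":[0,0,0]},{"translation":[0.86,-0.85,0],"rot":[0,0,0]},{"translation":[0.86,-0.85,0],"rot":[0,0,0]},{"translation":[0.86,-0.85,0],"rot":[0,0,0]}]'
```

```text
clock: 0.75
eef_pos: [260.3, -569.5, 356.3]
tcp_rot: [0.003, 0.977, 0.213, 0.0]
contact_force: [0.3, 0.2, 0.1]
width: 43.7
grip_force: 0.0
clock: 1.35
eef_pos: [346.6, -338.2, 351.8]
tcp_rot: [-0.0, 0.977, 0.214, 0.0]
contact_force: [-1.1, -0.4, 0.4]
width: -0.0
grip_force: 0.0
clock: 1.95
eef_pos: [432.5, -112.5, 351.5]
tcp_rot: [-0.0, 0.977, 0.215, 0.0]
contact_force: [-0.4, -0.2, -1.3]
width: 0.2
grip_force: 0.0
```

```bash

python3 -m jog '[{"translation":[0.86,-0.85,0],"rot":[0,0,0]},{"translation":[0.86,-0.85,0],"rot":[0,0,0]},{"translation":[0.86,-0.85,0],"rot":[0,0,0]},{"translation":[0.86,-0.85,0],"rot":[0,0,0]},{"translation":[0.86,-0.85,0],"rot":[0,0,0]},{"translation":[0.86,-0.85,0],"rot":[0,0,0]}]'
python3 -m jog '[{"translation":[0.86,-0.85,0],"rot":[0,0,0.1]},{"translation":[0.86,-0.85,0],"rot":[0,0,0.2]},{"translation":[0.86,-0.85,0],"rot":[0,0,0.3]},{"translation":[0.86,-0.85,0],"rot":[0,0,0.4]},{"translation":[0.86,-0.85,0],"rot":[0,0,0.5]},{"translation":[0.86,-0.85,0],"rot":[0,0,0.6]},{"translation":[0.86,-0.85,0],"rot":[0,0,0.7]},{"translation":[0.86,-0.85,0],"rot":[0,0,0.718]},{"translation":[0.86,-0.85,0],"rot":[0,0,0.718]}]'
cat >> h.py <<'E'
C=np.array([555.5,378.])
def st():
    o=ctrl.get_obs();p=np.array(o['eef_pos']);q=o['tcp_rot'];X=R.from_quat([q[1],q[2],q[3],q[0]]).as_matrix()
    d=p[:2]-C;print('t',round(o['clock'],2),'p',p.round(1),'yaw',np.degrees(np.arctan2(X[1,0],X[0,0])).round(1),'alpha',np.degrees(np.arctan2(d[1],d[0])).round(1),'R',np.hypot(*d).round(2),'F',np.array(o['contact_force']).round(1),'Ftool',(X.T@o['contact_force']).round(1),'j6',o['qpos'][5].round(2));return p,X
E
python3 -c "
from h import *
p,X=st();a=np.radians(-40);t=np.array([*(C+55*np.array([np.cos(a),np.sin(a)])),107]);print((X.T@(t-p)/200).round(3))"
```

```text
clock: 2.55
eef_pos: [518.5, 113.2, 350.9]
tcp_rot: [-0.0, 0.977, 0.214, 0.0]
contact_force: [-0.4, -0.8, 0.2]
width: 0.6
grip_force: 0.0
clock: 3.45
eef_pos: [603.5, 334.8, 351.1]
tcp_rot: [0.0, 0.939, -0.344, -0.0]
contact_force: [0.5, 0.6, -0.6]
width: 0.1
grip_force: 0.0
t 3.45 p [603.5 334.8 351.1] yaw -40.2 alpha -42.0 R 64.63 F [ 0.5  0.6 -0.6] Ftool [ 0.  -0.8  0.6] j6 2.69
[-0.048 -0.012  1.22 ]
```

```bash

python3 -m jog '[{"translation":[-0.048,-0.012,0.25],"rot":[0,0,0]},{"translation":[-0.048,-0.012,0.5],"rot":[0,0,0]},{"translation":[-0.048,-0.012,0.75],"rot":[0,0,0]},{"translation":[-0.048,-0.012,1],"rot":[0,0,0]}]'
python3 -m jog '[{"translation":[0,0,0.15],"rot":[0,0,0]},{"translation":[0,0,0.22],"rot":[0,0,0]},{"translation":[0,0,0.22],"rot":[0,0,0]},{"translation":[-0.04,0,0.22],"rot":[0,0,0]},{"translation":[-0.06,0,0.22],"rot":[0,0,0]},{"translation":[-0.06,0,0.22],"rot":[0,0,0]}]'
python3 -c "
from h import *
st()"
```

```text
clock: 3.85
eef_pos: [597.3, 343.0, 150.8]
tcp_rot: [-0.0, 0.94, -0.341, 0.0]
contact_force: [1.0, 0.7, 0.0]
width: 0.2
grip_force: 0.0
clock: 4.45
eef_pos: [588.0, 352.8, 110.0]
tcp_rot: [-0.001, 0.94, -0.342, 0.001]
contact_force: [0.2, -0.1, 0.9]
width: 0.2
grip_force: 0.0
t 4.45 p [588.  352.8 110. ] yaw -40.0 alpha -37.8 R 41.1 F [ 0.2 -0.1  0.9] Ftool [ 0.2 -0.  -0.9] j6 2.72
```

```bash

for i in 1; do
python3 -m jog '[{"translation":[-0.01,0,0.01],"rot":[0,0,0]},{"translation":[-0.01,0,0.01],"rot":[0,0,0]}]' >/dev/null; python3 -c "from h import *;st()"
python3 -m jog '[{"translation":[-0.005,0,0],"rot":[0,0,0]},{"translation":[-0.005,0,0],"rot":[0,0,0]}]' >/dev/null; python3 -c "from h import *;st()"
python3 -m jog '[{"translation":[-0.005,0,0],"rot":[0,0,0]},{"translation":[-0.005,0,0],"rot":[0,0,0]}]' >/dev/null; python3 -c "from h import *;st()"
python3 -m jog '[{"translation":[-0.005,0,0],"rot":[0,0,0]},{"translation":[-0.005,0,0],"rot":[0,0,0]}]' >/dev/null; python3 -c "from h import *;st()"
done
```

```text
t 4.65 p [586.2 353.3 106.5] yaw -40.0 alpha -38.8 R 39.36 F [ 0.1 -1.  -0.3] Ftool [0.7 0.7 0.3] j6 2.72
t 4.85 p [585.5 353.8 106.3] yaw -40.0 alpha -38.9 R 38.59 F [-0.2  0.5 -0.4] Ftool [-0.5 -0.3  0.4] j6 2.73
t 5.05 p [584.7 354.4 106.2] yaw -40.1 alpha -38.9 R 37.59 F [-0.2  0.6 -0. ] Ftool [-0.5 -0.3  0. ] j6 2.73
t 5.25 p [584.3 354.8 106.3] yaw -40.1 alpha -38.8 R 36.99 F [ 2.8 -2.4 -0.3] Ftool [3.7 0.1 0.3] j6 2.73
```

```bash

python3 -m jog '[{"translation":[-0.004,0,0],"rot":[0,0,0]},{"translation":[-0.004,0,0],"rot":[0,0,0]}]' >/dev/null; python3 -c "
from h import *
st()
for d in range(8,97,8):
    a=np.radians(d);print(d,(36.5*(np.cos(a)-1)/200).round(4),(-36.5*np.sin(a)/200).round(4),round(-d/90,4))"
```

```text
t 5.45 p [584.2 355.  106.3] yaw -40.1 alpha -38.8 R 36.78 F [ 5.2 -6.4 -1.8] Ftool [8.1 1.5 1.8] j6 2.73
8 -0.0018 -0.0254 -0.0889
16 -0.0071 -0.0503 -0.1778
24 -0.0158 -0.0742 -0.2667
32 -0.0277 -0.0967 -0.3556
40 -0.0427 -0.1173 -0.4444
48 -0.0604 -0.1356 -0.5333
56 -0.0804 -0.1513 -0.6222
64 -0.1025 -0.164 -0.7111
72 -0.1261 -0.1736 -0.8
80 -0.1508 -0.1797 -0.8889
88 -0.1761 -0.1824 -0.9778
96 -0.2016 -0.1815 -1.0667
```

```bash

python3 -m jog '[{"translation":[-0.0018,-0.0254,0],"rot":[0,0,-0.0889]},{"translation":[-0.0071,-0.0503,0],"rot":[0,0,-0.1778]},{"translation":[-0.0158,-0.0742,0],"rot":[0,0,-0.2667]}]' >/dev/null; python3 -c "from h import *;st()"
python3 -m jog '[{"translation":[-0.0018,-0.0254,0],"rot":[0,0,-0.0889]},{"translation":[-0.0071,-0.0503,0],"rot":[0,0,-0.1778]},{"translation":[-0.0071,-0.0503,0],"rot":[0,0,-0.1778]}]' >/dev/null; 
cat >> h.py <<'E'
def dot(F,red=(0,120,80)):
    h=cv2.cvtColor(F['frame'],cv2.COLOR_BGR2HSV);m=cv2.inRange(h,red,(9,255,255))|cv2.inRange(h,(174,120,80),(180,255,255))
    u,v=map(int,proj(F,[*C,121]));k=np.zeros_like(m);cv2.circle(k,(u,v),14,255,-1);m&=k;w=(m>0).sum()
    if w<3: print('no dot',w);return
    ys,xs=np.nonzero(m);d=onz(F,xs.mean(),ys.mean(),121)[:2]-C
    print('dot n',w,'world ang',np.degrees(np.arctan2(d[1],d[0])).round(1),'r',np.hypot(*d).round(1))
E
python3 -c "
from h import *
st();dot(grab('top'));dot(grab('side'))"
```

```text
t 5.75 p [591.3 368.6 106.3] yaw -15.7 alpha -14.7 R 37.01 F [ 3.8 -3.6 -0.9] Ftool [4.6 2.4 0.9] j6 2.32
t 6.05 p [592.4 379.5 106.3] yaw 0.1 alpha 2.3 R 36.97 F [ 4.5  0.  -0.5] Ftool [ 4.5 -0.   0.5] j6 2.05
no dot 0
dot n 4 world ang -105.8 r 18.7
```

```bash

python3 -m jog '[{"translation":[-0.003,0,0],"rot":[0,0,0]},{"translation":[-0.0048,-0.0254,0],"rot":[0,0,-0.0889]},{"translation":[-0.0101,-0.0503,0],"rot":[0,0,-0.1778]},{"translation":[-0.0188,-0.0742,0],"rot":[0,0,-0.2667]}]' >/dev/null; python3 -c "from h import *;st()"
python3 -m jog '[{"translation":[-0.0018,-0.0254,0],"rot":[0,0,-0.0889]},{"translation":[-0.0071,-0.0503,0],"rot":[0,0,-0.1778]},{"translation":[-0.0158,-0.0742,0],"rot":[0,0,-0.2667]}]' >/dev/null; python3 -c "from h import *;st()"
python3 -m jog '[{"translation":[-0.0018,-0.0254,0],"rot":[0,0,-0.0889]},{"translation":[-0.0071,-0.0503,0],"rot":[0,0,-0.1778]},{"translation":[-0.0158,-0.0742,0],"rot":[0,0,-0.2667]}]' >/dev/null; 
python3 -c "
from h import *
st();dot(grab('top'));dot(grab('side'))"
```

```text
t 6.55 p [588.9 393.9 106.4] yaw 24.0 alpha 25.4 R 37.0 F [ 5.8 -1.4 -2.3] Ftool [4.8 3.6 2.3] j6 1.66
t 6.85 p [579.5 406.3 106.3] yaw 48.0 alpha 49.7 R 37.06 F [ 2.9  0.5 -0.2] Ftool [2.3 1.8 0.2] j6 1.26
t 7.15 p [565.7 413.8 106.2] yaw 72.0 alpha 74.1 R 37.24 F [1.9 0.6 0.7] Ftool [ 1.2  1.6 -0.7] j6 0.86
no dot 0
no dot 0
```

```bash

python3 -m jog '[{"translation":[-0.006,0,0],"rot":[0,0,0]},{"translation":[-0.006,0,0],"rot":[0,0,0]}]' >/dev/null; python3 -c "from h import *;st()"
python3 -m jog '[{"translation":[-0.0028,-0.0254,0],"rot":[0,0,-0.0889]},{"translation":[-0.0091,-0.0503,0],"rot":[0,0,-0.1778]},{"translation":[-0.0188,-0.0742,0],"rot":[0,0,-0.2667]}]' >/dev/null; python3 -c "from h import *;st()"
python3 -m jog '[{"translation":[-0.0028,-0.0254,0],"rot":[0,0,-0.0889]},{"translation":[-0.0091,-0.0503,0],"rot":[0,0,-0.1778]},{"translation":[-0.0188,-0.0742,0],"rot":[0,0,-0.2667]}]' >/dev/null; 
python3 -c "
from h import *
st();dot(grab('top'));dot(grab('side','s2.png'))"
```

```text
t 7.45 p [566.  413.3 106.3] yaw 71.6 alpha 73.4 R 36.81 F [ 0.9  8.3 -2. ] Ftool [ 8.1 -1.7  2. ] j6 0.87
t 7.75 p [551.  414.4 106.3] yaw 95.9 alpha 97.0 R 36.65 F [ 1.8  9.1 -1.8] Ftool [8.8 2.7 1.8] j6 0.45
t 8.05 p [536.  409.1 106.3] yaw 119.9 alpha 122.2 R 36.69 F [-1.7  7.1 -1.2] Ftool [7.  2.  1.2] j6 0.04
no dot 0
no dot 1
```

```bash

python3 -m jog '[{"translation":[-0.0028,-0.0254,0],"rot":[0,0,-0.0889]},{"translation":[-0.0091,-0.0503,0],"rot":[0,0,-0.1778]},{"translation":[-0.0188,-0.0742,0],"rot":[0,0,-0.2667]}]' >/dev/null; python3 -c "from h import *;st()"
python3 -m jog '[{"translation":[-0.0028,-0.0254,0],"rot":[0,0,-0.0889]},{"translation":[-0.0091,-0.0503,0],"rot":[0,0,-0.1778]},{"translation":[-0.0188,-0.0742,0],"rot":[0,0,-0.2667]}]' >/dev/null; python3 -c "from h import *;st()"
python3 -m jog '[{"translation":[-0.0028,-0.0254,0],"rot":[0,0,-0.0889]},{"translation":[-0.0091,-0.0503,0],"rot":[0,0,-0.1778]},{"translation":[-0.0188,-0.0742,0],"rot":[0,0,-0.2667]}]' >/dev/null; 
python3 -c "
from h import *
st();dot(grab('top'));dot(grab('side'))"
```

```text
t 8.45 p [524.7 397.9 106.2] yaw 143.9 alpha 147.1 R 36.7 F [-2.4  4.   0.4] Ftool [ 4.3  1.8 -0.4] j6 -0.38
t 8.75 p [519.  383.3 106.2] yaw 167.9 alpha 171.7 R 36.88 F [-3.   2.3  0.1] Ftool [ 3.4  1.6 -0.1] j6 -0.82
t 9.05 p [519.9 367.6 106.2] yaw -168.1 alpha -163.7 R 37.06 F [-1.6  0.8  0.4] Ftool [ 1.4  1.1 -0.4] j6 -1.26
dot n 8 world ang 33.0 r 21.2
dot n 4 world ang 22.7 r 22.1
```

```bash

python3 -m jog '[{"translation":[0.005,0.014,0],"rot":[0,0,0]},{"translation":[-0.005,0.014,0],"rot":[0,0,0]},{"translation":[-0.005,0.014,0],"rot":[0,0,0]}]' >/dev/null; python3 -c "from h import *;st()"
python3 -m jog '[{"translation":[-0.0018,-0.0254,0],"rot":[0,0,-0.0889]},{"translation":[-0.0071,-0.0503,0],"rot":[0,0,-0.1778]},{"translation":[-0.0158,-0.0742,0],"rot":[0,0,-0.2667]}]' >/dev/null; python3 -c "from h import *;st()"
python3 -m jog '[{"translation":[-0.0018,-0.0254,0],"rot":[0,0,-0.0889]},{"translation":[-0.0071,-0.0503,0],"rot":[0,0,-0.1778]},{"translation":[-0.0158,-0.0742,0],"rot":[0,0,-0.2667]}]' >/dev/null; python3 -c "
from h import *
st();dot(grab('top'));dot(grab('side','s3.png'))"
```

```text
t 9.45 p [519.6 371.2 106.1] yaw -168.2 alpha -169.3 R 36.57 F [-5.9 -0.1  4.1] Ftool [ 5.8  1.1 -4.1] j6 -1.25
t 9.75 p [525.5 357.1 106. ] yaw -143.9 alpha -145.1 R 36.6 F [-5.4 -1.9  3.3] Ftool [ 5.5  1.7 -3.3] j6 -1.7
t 10.05 p [536.9 346.5 106. ] yaw -119.9 alpha -120.6 R 36.63 F [-5.2 -5.1  4.9] Ftool [ 7.   2.  -4.9] j6 -2.14
no dot 0
dot n 3 world ang 81.0 r 16.9
```

```bash

python3 -m jog '[{"translation":[-0.0018,-0.0254,0],"rot":[0,0,-0.0889]},{"translation":[-0.0071,-0.0503,0],"rot":[0,0,-0.1778]},{"translation":[-0.0158,-0.0742,0],"rot":[0,0,-0.2667]},{"translation":[-0.0277,-0.0967,0],"rot":[0,0,-0.3556]},{"translation":[-0.0277,-0.0967,0],"rot":[0,0,-0.3556]}]' >/dev/null; python3 -c "from h import *;st()"
python3 -m jog '[{"translation":[0.1,0,0],"rot":[0,0,0]},{"translation":[0.1,0,-0.25],"rot":[0,0,0]},{"translation":[0.4,0,-0.25],"rot":[0,0,0]},{"translation":[0.4,0,-0.25],"rot":[0,0,0]},{"translation":[0.4,0,-0.25],"rot":[0,0,0]}]' >/dev/null;  python3 -c "
from h import *
st();f=grab('top');dot(f);dot(grab('side'))
u,v=map(int,proj(f,[*C,121]));cv2.imwrite('pics/z2.png',cv2.resize(f['frame'][v-25:v+25,u-25:u+25],None,fx=8,fy=8,interpolation=cv2.INTER_CUBIC))"
```

```text
t 10.65 p [557.7 341.4 106. ] yaw -87.9 alpha -86.6 R 36.68 F [ 0.7 -8.5  1.5] Ftool [ 8.5 -0.4 -1.5] j6 -2.72
t 11.15 p [560.2 259.8 156.3] yaw -88.3 alpha -87.7 R 118.25 F [-0.1 -0.5 -0.1] Ftool [0.5 0.1 0.1] j6 -2.83
dot n 11 world ang 114.1 r 19.6
dot n 8 world ang 81.7 r 12.2
```

View pics/z2.png

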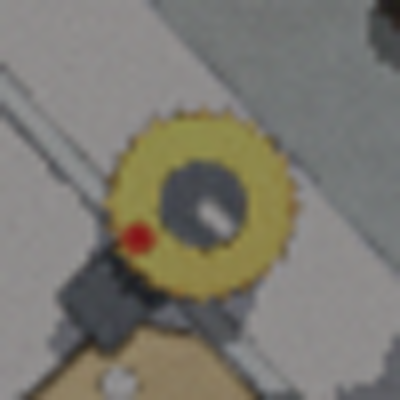

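Ring dot is at (138,238) about centre (203,203), world ≈117°, so the ring has turned ≈268° and ≈464° remain. I'll unwind the wrist clear of the ring.

```bash

python3 -m jog '[{"translation":[0,0,0],"rot":[0,0,1]},{"translation":[0,0,0],"rot":[0,0,1]},{"translation":[0,0,0],"rot":[0,0,1]},{"translation":[0,0,0],"rot":[0,0,1]},{"translation":[0,0,0],"rot":[0,0,1]},{"translation":[0,0,0],"rot":[0,0,1]},{"translation":[0,0,0],"rot":[0,0,1]},{"translation":[0,0,0],"rot":[0,0,1]},{"translation":[0,0,0],"rot":[0,0,1]},{"translation":[0,0,0],"rot":[0,0,1]},{"translation":[0,0,0],"rot":[0,0,1]}]' >/dev/null
python3 -m jog '[{"translation":[0,0,0],"rot":[0,0,1]},{"translation":[0,0,0],"rot":[0,0,1]},{"translation":[0,0,0],"rot":[0,0,1]},{"translation":[0,0,0],"rot":[0,0,1]},{"translation":[0,0,0],"rot":[0,0,1]},{"translation":[0,0,0],"rot":[0,0,1]},{"translation":[0,0,0],"rot":[0,0,1]},{"translation":[0,0,0],"rot":[0,0,1]},{"translation":[0,0,0],"rot":[0,0,1]},{"translation":[0,0,0],"rot":[0,0,1]},{"translation":[0,0,0],"rot":[0,0,1]}]' >/dev/null
python3 -m jog '[{"translation":[0,0,0],"rot":[0,0,1]},{"translation":[0,0,0],"rot":[0,0,1]},{"translation":[0,0,0],"rot":[0,0,1]},{"translation":[0,0,0],"rot":[0,0,1]},{"translation":[0,0,0],"rot":[0,0,1]},{"translation":[0,0,0],"rot":[0,0,1]},{"translation":[0,0,0],"rot":[0,0,1]},{"translation":[0,0,0],"rot":[0,0,1]},{"translation":[0,0,0],"rot":[0,0,1]},{"translation":[0,0,0],"rot":[0,0,1]},{"translation":[0,0,0],"rot":[0,0,1]}]' >/dev/null
python3 -m jog '[{"translation":[0,0,0],"rot":[0,0,0.461]},{"translation":[0,0,0],"rot":[0,0,0.461]},{"translation":[0,0,0],"rot":[0,0,0.461]},{"translation":[0,0,0],"rot":[0,0,0.461]},{"translation":[0,0,0],"rot":[0,0,0.461]},{"translation":[0,0,0],"rot":[0,0,0.461]}]'
python3 -c "
from h import *
p,X=st();a=np.radians(-40)
for r,z in((50,156),(50,106),(36,106)):
  t=np.array([*(C+r*np.array([np.cos(a),np.sin(a)])),z]);print((X.T@(t-p)/200).round(3))"
```

```text
clock: 15.15
eef_pos: [559.9, 263.0, 155.7]
tcp_rot: [0.0, 0.941, -0.339, -0.0]
contact_force: [0.1, -0.7, -0.9]
width: -0.1
grip_force: 0.0
t 15.15 p [559.9 263.  155.7] yaw -39.6 alpha -87.8 R 115.06 F [ 0.1 -0.7 -0.9] Ftool [0.5 0.5 0.9] j6 2.6
[-0.134 -0.427 -0.001]
[-0.134 -0.427  0.249]
[-0.204 -0.428  0.249]
```

```bash

python3 -m jog '[{"translation":[-0.134,-0.427,0],"rot":[0,0,0]},{"translation":[-0.134,-0.427,0],"rot":[0,0,0]},{"translation":[-0.134,-0.427,0],"rot":[0,0,0]},{"translation":[-0.134,-0.427,0.15],"rot":[0,0,0]},{"translation":[-0.134,-0.427,0.249],"rot":[0,0,0]},{"translation":[-0.134,-0.427,0.249],"rot":[0,0,0]}]' >/dev/null
python3 -c "
from h import *
p,X=st();a=np.radians(-40)
for r,z in((36.,106),):
  t=np.array([*(C+r*np.array([np.cos(a),np.sin(a)])),z]);print((X.T@(t-p)/200).round(4))"
```

```text
t 15.75 p [591.9 344.7 103.4] yaw -39.3 alpha -42.5 R 49.37 F [0.1 0.3 1.1] Ftool [-0.1 -0.3 -1.1] j6 2.7
[-0.0665 -0.0113 -0.0129]
```

```bash

python3 -m jog '[{"translation":[-0.04,-0.0113,-0.005],"rot":[0,0,0]},{"translation":[-0.06,-0.0113,-0.005],"rot":[0,0,0]},{"translation":[-0.066,-0.0113,-0.005],"rot":[0,0,0]},{"translation":[-0.066,-0.0113,-0.005],"rot":[0,0,0]}]' >/dev/null
python3 -c "
from h import *
p,X=st()"
```

```text
t 16.15 p [585.4 355.8 108.4] yaw -39.5 alpha -36.7 R 37.22 F [-0.1  0.2  0.6] Ftool [-0.2 -0.1 -0.6] j6 2.72
```

```bash

python3 -m jog '[{"translation":[0,0.009,0.008],"rot":[0,0,0]},{"translation":[-0.007,0.009,0.008],"rot":[0,0,0]},{"translation":[-0.007,0.009,0.008],"rot":[0,0,0]}]' >/dev/null
python3 -c "
from h import *
st()"
```

```text
t 16.45 p [583.6 354.1 106. ] yaw -39.5 alpha -40.5 R 36.87 F [ 4.4 -5.1  0.7] Ftool [ 6.6  1.1 -0.7] j6 2.72
```

```bash

for k in 1; do
python3 -m jog '[{"translation":[-0.0018,-0.0254,0],"rot":[0,0,-0.0889]},{"translation":[-0.0071,-0.0503,0],"rot":[0,0,-0.1778]},{"translation":[-0.0158,-0.0742,0],"rot":[0,0,-0.2667]},{"translation":[-0.0277,-0.0967,0],"rot":[0,0,-0.3556]},{"translation":[-0.0427,-0.1173,0],"rot":[0,0,-0.4444]},{"translation":[-0.0604,-0.1356,0],"rot":[0,0,-0.5333]}]' >/dev/null
python3 -c "
from h import *
st()"
done
```

```text
t 17.05 p [592.1 383.3 106. ] yaw 8.8 alpha 8.2 R 36.95 F [ 5.9 -1.4 -1.8] Ftool [5.6 2.3 1.8] j6 1.91
```

```bash

python3 -m jog '[{"translation":[-0.0038,-0.0254,0],"rot":[0,0,-0.0889]},{"translation":[-0.0091,-0.0503,0],"rot":[0,0,-0.1778]},{"translation":[-0.0178,-0.0742,0],"rot":[0,0,-0.2667]},{"translation":[-0.0297,-0.0967,0],"rot":[0,0,-0.3556]}]' >/dev/null
python3 -c "
from h import *
st()"
python3 -m jog '[{"translation":[-0.0038,-0.0254,0],"rot":[0,0,-0.0889]},{"translation":[-0.0091,-0.0503,0],"rot":[0,0,-0.1778]},{"translation":[-0.0178,-0.0742,0],"rot":[0,0,-0.2667]},{"translation":[-0.0297,-0.0967,0],"rot":[0,0,-0.3556]}]' >/dev/null
python3 -c "
from h import *
st();dot(grab('top'));dot(grab('side'))"
```

```text
t 17.45 p [583.4 402.2 106.1] yaw 40.8 alpha 40.9 R 36.87 F [ 7.2  3.  -1.2] Ftool [7.4 2.4 1.2] j6 1.38
t 17.85 p [565.8 413.4 106.1] yaw 72.8 alpha 73.8 R 36.81 F [ 3.8  5.1 -0.7] Ftool [6.  2.1 0.8] j6 0.85
no dot 0
no dot 0
```

```bash

python3 -m jog '[{"translation":[-0.0038,-0.0234,0],"rot":[0,0,-0.0889]},{"translation":[-0.0091,-0.0483,0],"rot":[0,0,-0.1778]},{"translation":[-0.0178,-0.0722,0],"rot":[0,0,-0.2667]},{"translation":[-0.0297,-0.0947,0],"rot":[0,0,-0.3556]}]' >/dev/null
python3 -c "
from h import *
st()"
python3 -m jog '[{"translation":[-0.0038,-0.0234,0],"rot":[0,0,-0.0889]},{"translation":[-0.0091,-0.0483,0],"rot":[0,0,-0.1778]},{"translation":[-0.0178,-0.0722,0],"rot":[0,0,-0.2667]},{"translation":[-0.0297,-0.0947,0],"rot":[0,0,-0.3556]}]' >/dev/null
python3 -c "
from h import *
st();dot(grab('top'));dot(grab('side'))"
```

```text
t 18.35 p [545.3 413.3 106. ] yaw 104.8 alpha 106.1 R 36.78 F [ 1.7  4.1 -0.7] Ftool [3.6 2.7 0.7] j6 0.3
t 18.75 p [528.  402.4 105.9] yaw 136.8 alpha 138.4 R 36.8 F [0.  2.1 0.1] Ftool [ 1.4  1.5 -0.1] j6 -0.26
no dot 0
no dot 1
```

```bash

python3 -m jog '[{"translation":[-0.006,0,0],"rot":[0,0,0]},{"translation":[-0.0088,-0.0234,0],"rot":[0,0,-0.0889]},{"translation":[-0.0151,-0.0483,0],"rot":[0,0,-0.1778]},{"translation":[-0.0248,-0.0722,0],"rot":[0,0,-0.2667]}]' >/dev/null
python3 -c "
from h import *
st()"
python3 -m jog '[{"translation":[-0.0033,-0.0234,0],"rot":[0,0,-0.0889]},{"translation":[-0.0101,-0.0483,0],"rot":[0,0,-0.1778]},{"translation":[-0.0198,-0.0722,0],"rot":[0,0,-0.2667]}]' >/dev/null
python3 -c "
from h import *
st();dot(grab('top'));dot(grab('side'))"
```

```text
t 19.25 p [520.6 388.7 105.7] yaw 160.6 alpha 162.9 R 36.46 F [-9.1  5.4  4. ] Ftool [10.4  2.  -4. ] j6 -0.68
t 19.55 p [519.3 373.  105.7] yaw -175.4 alpha -172.2 R 36.54 F [-9.6  2.4  6.1] Ftool [ 9.4  3.1 -6.1] j6 -1.12
no dot 0
dot n 6 world ang -13.9 r 21.2
```

```bash

python3 -m jog '[{"translation":[-0.0008,-0.0204,0],"rot":[0,0,-0.0889]},{"translation":[-0.0061,-0.0433,0],"rot":[0,0,-0.1778]},{"translation":[-0.0148,-0.0672,0],"rot":[0,0,-0.2667]},{"translation":[-0.0267,-0.0897,0],"rot":[0,0,-0.3556]}]' >/dev/null
python3 -c "
from h import *
st()"
python3 -m jog '[{"translation":[-0.0018,-0.0254,0],"rot":[0,0,-0.0889]},{"translation":[-0.0071,-0.0503,0],"rot":[0,0,-0.1778]},{"translation":[-0.0158,-0.0742,0],"rot":[0,0,-0.2667]},{"translation":[-0.0277,-0.0967,0],"rot":[0,0,-0.3556]}]' >/dev/null
python3 -c "
from h import *
st();dot(grab('top'));dot(grab('side'))"
```

```text
t 20.05 p [526.7 355.2 105.7] yaw -143.4 alpha -141.5 R 36.72 F [-4.4 -1.2  3. ] Ftool [ 4.3  1.7 -3. ] j6 -1.71
t 20.45 p [543.5 343.  105.6] yaw -111.5 alpha -108.9 R 37.04 F [-0.6  0.  -0.9] Ftool [0.2 0.5 0.9] j6 -2.3
no dot 0
dot n 4 world ang 22.7 r 22.1
```

```bash

python3 -m jog '[{"translation":[0.1,0,0],"rot":[0,0,0]},{"translation":[0.1,0,-0.25],"rot":[0,0,0]},{"translation":[0.35,0.1,-0.25],"rot":[0,0,0]},{"translation":[0.35,0.1,-0.25],"rot":[0,0,0]},{"translation":[0.35,0.1,-0.25],"rot":[0,0,0]}]' >/dev/null;  python3 -c "
from h import *
st();f=grab('top','t3.png');dot(f);dot(grab('side'))
u,v=map(int,proj(f,[*C,121]));cv2.imwrite('pics/z3.png',cv2.resize(f['frame'][v-25:v+25,u-25:u+25],None,fx=8,fy=8,interpolation=cv2.INTER_CUBIC))"
```

```text
t 21.05 p [498.7 285.1 156.3] yaw -111.9 alpha -121.4 R 108.85 F [ 0.5 -0.1 -0.1] Ftool [-0.1 -0.5  0.1] j6 -2.34
dot n 13 world ang 33.1 r 20.3
dot n 4 world ang 22.7 r 22.1
```

View pics/z3.png

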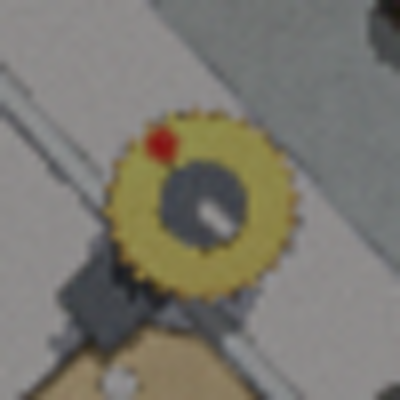

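Dot now at (162,145), i.e. world 35° (unwrapped 755°); about 186° remain. I'll unwind and take the last stroke.

```bash

python3 -m jog '[{"translation":[0,0,0],"rot":[0,0,1]},{"translation":[0,0,0],"rot":[0,0,1]},{"translation":[0,0,0],"rot":[0,0,1]},{"translation":[0,0,0],"rot":[0,0,1]},{"translation":[0,0,0],"rot":[0,0,1]},{"translation":[0,0,0],"rot":[0,0,1]},{"translation":[0,0,0],"rot":[0,0,1]},{"translation":[0,0,0],"rot":[0,0,1]},{"translation":[0,0,0],"rot":[0,0,1]},{"translation":[0,0,0],"rot":[0,0,1]},{"translation":[0,0,0],"rot":[0,0,1]}]' >/dev/null
python3 -m jog '[{"translation":[0,0,0],"rot":[0,0,1]},{"translation":[0,0,0],"rot":[0,0,1]},{"translation":[0,0,0],"rot":[0,0,1]},{"translation":[0,0,0],"rot":[0,0,1]},{"translation":[0,0,0],"rot":[0,0,1]},{"translation":[0,0,0],"rot":[0,0,1]},{"translation":[0,0,0],"rot":[0,0,1]},{"translation":[0,0,0],"rot":[0,0,1]},{"translation":[0,0,0],"rot":[0,0,1]},{"translation":[0,0,0],"rot":[0,0,1]},{"translation":[0,0,0],"rot":[0,0,1]}]' >/dev/null
python3 -m jog '[{"translation":[0,0,0],"rot":[0,0,1]},{"translation":[0,0,0],"rot":[0,0,1]},{"translation":[0,0,0],"rot":[0,0,1]},{"translation":[0,0,0],"rot":[0,0,1]},{"translation":[0,0,0],"rot":[0,0,1]},{"translation":[0,0,0],"rot":[0,0,1]},{"translation":[0,0,0],"rot":[0,0,1]},{"translation":[0,0,0],"rot":[0,0,1]},{"translation":[0,0,0],"rot":[0,0,1]},{"translation":[0,0,0],"rot":[0,0,1]},{"translation":[0,0,0],"rot":[0,0,1]}]' >/dev/null
python3 -m jog '[{"translation":[0,0,0],"rot":[0,0,0.1]},{"translation":[0,0,0],"rot":[0,0,0.2]},{"translation":[0,0,0],"rot":[0,0,0.2]}]' >/dev/null
python3 -c "
from h import *
p,X=st();a=np.radians(-40)
for r,z in((50,156),(50,106),(36,106)):
  t=np.array([*(C+r*np.array([np.cos(a),np.sin(a)])),z]);print((X.T@(t-p)/200).round(3))"
```

```text
t 24.75 p [500.1 286.5 155.5] yaw -39.8 alpha -121.2 R 107.0 F [0.5 0.1 0. ] Ftool [ 0.3 -0.3 -0. ] j6 2.68
[ 0.17  -0.528 -0.002]
[ 0.17  -0.528  0.248]
[ 0.1   -0.528  0.248]
```

```bash

python3 -m jog '[{"translation":[0.17,-0.3,0],"rot":[0,0,0]},{"translation":[0.17,-0.528,0],"rot":[0,0,0]},{"translation":[0.17,-0.528,0],"rot":[0,0,0]},{"translation":[0.17,-0.528,0.15],"rot":[0,0,0]},{"translation":[0.17,-0.528,0.235],"rot":[0,0,0]},{"translation":[0.17,-0.528,0.245],"rot":[0,0,0]},{"translation":[0.17,-0.528,0.245],"rot":[0,0,0]},{"translation":[0.11,-0.528,0.245],"rot":[0,0,0]},{"translation":[0.108,-0.528,0.245],"rot":[0,0,0]},{"translation":[0.108,-0.528,0.245],"rot":[0,0,0]}]' >/dev/null
python3 -c "
from h import *
p,X=st();a=np.radians(-40)
for r,z in((37,106),):
  t=np.array([*(C+r*np.array([np.cos(a),np.sin(a)])),z]);print((X.T@(t-p)/200).round(4))"
```

```text
t 25.75 p [583.7 354.  108.1] yaw -39.4 alpha -40.5 R 37.0 F [ 4.2 -2.5 -2.6] Ftool [ 4.8 -0.7  2.6] j6 2.72
[-0.     -0.0014  0.0106]
```

```bash

python3 -m jog '[{"translation":[-0.003,0,0],"rot":[0,0,0]},{"translation":[-0.0048,-0.0254,0],"rot":[0,0,-0.0889]},{"translation":[-0.0101,-0.0503,0],"rot":[0,0,-0.1778]},{"translation":[-0.0188,-0.0742,0],"rot":[0,0,-0.2667]},{"translation":[-0.0307,-0.0967,0],"rot":[0,0,-0.3556]}]' >/dev/null
python3 -c "
from h import *
st()"
python3 -m jog '[{"translation":[-0.0028,-0.0254,0],"rot":[0,0,-0.0889]},{"translation":[-0.0081,-0.0503,0],"rot":[0,0,-0.1778]},{"translation":[-0.0168,-0.0742,0],"rot":[0,0,-0.2667]},{"translation":[-0.0287,-0.0967,0],"rot":[0,0,-0.3556]}]' >/dev/null
python3 -c "
from h import *
st();dot(grab('top'));dot(grab('side'))"
```

```text
t 26.25 p [591.9 372.7 108.2] yaw -7.1 alpha -8.3 R 36.82 F [ 7.8 -4.2 -4. ] Ftool [8.2 3.2 4.1] j6 2.17
t 26.65 p [588.9 393.4 108.3] yaw 24.9 alpha 24.7 R 36.81 F [ 8.5  0.6 -4. ] Ftool [7.9 3.  4. ] j6 1.64
no dot 0
dot n 4 world ang 97.4 r 15.4
```

```bash

python3 -m jog '[{"translation":[-0.0028,-0.0254,0],"rot":[0,0,-0.0889]},{"translation":[-0.0081,-0.0503,0],"rot":[0,0,-0.1778]},{"translation":[-0.0168,-0.0742,0],"rot":[0,0,-0.2667]},{"translation":[-0.0287,-0.0967,0],"rot":[0,0,-0.3556]}]' >/dev/null
python3 -c "
from h import *
st()"
python3 -m jog '[{"translation":[-0.0038,-0.0244,0],"rot":[0,0,-0.0889]},{"translation":[-0.0101,-0.0493,0],"rot":[0,0,-0.1778]},{"translation":[-0.0198,-0.0732,0],"rot":[0,0,-0.2667]},{"translation":[-0.0317,-0.0957,0],"rot":[0,0,-0.3556]}]' >/dev/null
python3 -c "
from h import *
st();dot(grab('top'));dot(grab('side'))"
```

```text
t 27.15 p [575.1 409.1 108.3] yaw 56.9 alpha 57.8 R 36.8 F [ 5.4  3.7 -4.9] Ftool [6.  2.5 4.9] j6 1.11
t 27.55 p [555.  414.7 108.2] yaw 88.9 alpha 90.8 R 36.73 F [ 2.7  6.2 -3.4] Ftool [6.2 2.6 3.5] j6 0.57
no dot 0
no dot 1
```

```bash

python3 -m jog '[{"translation":[-0.0048,-0.0224,0],"rot":[0,0,-0.0889]},{"translation":[-0.0111,-0.0473,0],"rot":[0,0,-0.1778]},{"translation":[-0.0208,-0.0712,0],"rot":[0,0,-0.2667]}]' >/dev/null
python3 -c "
from h import *
st()"
python3 -m jog '[{"translation":[-0.0058,-0.0244,0],"rot":[0,0,-0.0889]},{"translation":[-0.0121,-0.0493,0],"rot":[0,0,-0.1778]},{"translation":[-0.0218,-0.0732,0],"rot":[0,0,-0.2667]},{"translation":[-0.0337,-0.0957,0],"rot":[0,0,-0.3556]}]' >/dev/null
python3 -c "
from h import *
st();dot(grab('top'));dot(grab('side'))"
python3 -m jog '[{"translation":[0.1,0,0],"rot":[0,0,0]},{"translation":[0.3,0,0],"rot":[0,0,0]},{"translation":[0.4,0,0],"rot":[0,0,0]},{"translation":[0.4,0,0],"rot":[0,0,0]}]' >/dev/null
python3 -c "
from h import *
st();f=grab('top','t4.png');dot(f);dot(grab('side'))
u,v=map(int,proj(f,[*C,121]));cv2.imwrite('pics/z4.png',cv2.resize(f['frame'][v-40:v+40,u-40:u+40],None,fx=7,fy=7,interpolation=cv2.INTER_CUBIC))"
```

```text
t 27.95 p [540.1 411.1 108.2] yaw 112.9 alpha 115.0 R 36.51 F [-2.   9.2 -2. ] Ftool [9.2 1.8 2.1] j6 0.16
t 28.35 p [524.1 396.9 108. ] yaw 145.0 alpha 148.9 R 36.6 F [-3.8  5.  -0.4] Ftool [5.9 1.9 0.4] j6 -0.4
no dot 0
no dot 1
t 28.85 p [456.9 444.2 107.6] yaw 144.7 alpha 146.1 R 118.76 F [ 0.4 -0.3  0.7] Ftool [-0.5  0.  -0.7] j6 -0.28
dot n 11 world ang -132.7 r 18.5
dot n 4 world ang -98.2 r 10.0
```

View pics/z4.png

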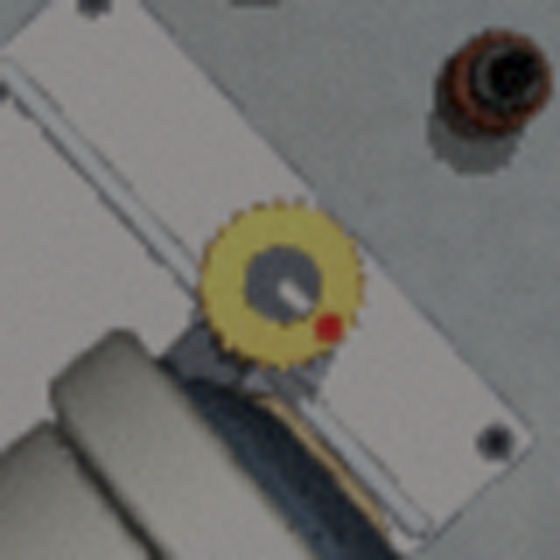

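Dot at (328,327) vs ring centre (282,284): world ≈227°, pointer ≈222–223°, so the dot is at the pointer within about 5° after two turns. The flask hasn't moved. Next: go behind the flask.

```bash

python3 -m jog '[{"translation":[0,0,-0.05],"rot":[0,0,0.075]},{"translation":[0,0,-0.05],"rot":[0,0,0.149]},{"translation":[0,0,-0.05],"rot":[0,0,0.149]}]' >/dev/null
cat >> h.py <<'E'
J=np.radians(41.3);JM=np.array([[np.cos(J),-np.sin(J)],[np.sin(J),np.cos(J)]]);O=C-JM@[-4,-39]
def goto(jx,jy,z):
    p,X=st();print('jig',(JM.T@(p[:2]-O)).round(1),'move',(X.T@(np.array([*(O+JM@[jx,jy]),z])-p)/200).round(3))
E
python3 -c "
from h import *
goto(-135,40,117);goto(-135,40,36)"
```

```text
t 29.25 p [460.8 441.7 117.4] yaw 131.0 alpha 146.1 R 114.13 F [-0.5  0.3 -0.1] Ftool [ 0.5 -0.1  0.1] j6 -0.04
jig [-33.1  71.4] move [-0.16  -0.509  0.001]
t 29.25 p [460.8 441.7 117.4] yaw 131.0 alpha 146.1 R 114.13 F [-0.5  0.3 -0.1] Ftool [ 0.5 -0.1  0.1] j6 -0.04
jig [-33.1  71.4] move [-0.16  -0.509  0.406]
```

```bash

python3 -m jog '[{"translation":[-0.08,-0.25,0],"rot":[0,0,0]},{"translation":[-0.16,-0.509,0],"rot":[0,0,0]},{"translation":[-0.16,-0.509,0],"rot":[0,0,0]},{"translation":[-0.16,-0.509,0],"rot":[0,0,0]},{"translation":[-0.16,-0.509,0.2],"rot":[0,0,0]},{"translation":[-0.16,-0.509,0.4],"rot":[0,0,0]},{"translation":[-0.16,-0.509,0.4],"rot":[0,0,0]},{"translation":[-0.16,-0.509,0.4],"rot":[0,0,0]}]' >/dev/null
python3 -c "
from h import *
goto(-118,40,36);grab('side','s5.png')
f=grab('top');h=cv2.cvtColor(f['frame'],cv2.COLOR_BGR2HSV)
cv2.imwrite('pics/s5z.png',cv2.resize(cv2.imread('pics/s5.png')[150:320,270:470],None,fx=3.5,fy=3.5))"
```

```text
t 30.05 p [405.2 351.3  37. ] yaw 131.2 alpha -169.9 R 152.66 F [1.  0.3 0.8] Ftool [-0.4  1.  -0.8] j6 -0.12
jig [-134.5   40.1] move [-0.001  0.083  0.005]
```

View pics/s5z.png

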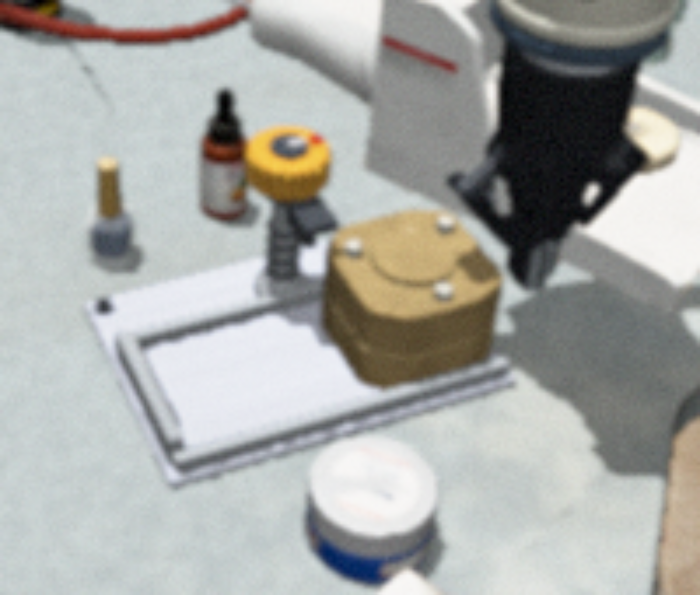

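The picture shows the gripper behind the flask with the claw lifted, the dot by the pointer and the bottles and pot in place. I'll push slowly.

```bash

python3 -m jog '[{"translation":[0,0.04,0.005],"rot":[0,0,0]},{"translation":[0,0.07,0.005],"rot":[0,0,0]},{"translation":[0,0.085,0.005],"rot":[0,0,0]},{"translation":[0,0.1,0.005],"rot":[0,0,0]},{"translation":[0,0.115,0.005],"rot":[0,0,0]},{"translation":[0,0.13,0.005],"rot":[0,0,0]},{"translation":[0,0.15,0.005],"rot":[0,0,0]}]' >/dev/null
python3 -c "
from h import *
goto(2,40,36)"
python3 -m jog '[{"translation":[0,0.03,0],"rot":[0,0,0]},{"translation":[0,0.06,0],"rot":[0,0,0]},{"translation":[0,0.09,0],"rot":[0,0,0]},{"translation":[0,0.12,0],"rot":[0,0,0]},{"translation":[0,0.15,0],"rot":[0,0,0]}]' >/dev/null
python3 -c "
from h import *
goto(2,40,36)"
```

```text
t 30.85 p [425.9 369.6  35.8] yaw 131.1 alpha -176.3 R 129.89 F [-6.3 -4.3  5.2] Ftool [ 0.9 -7.6 -5.2] j6 -0.11
jig [-106.9   40.2] move [ 0.     0.545 -0.003]
t 31.35 p [448.3 389.4  35.7] yaw 131.1 alpha 173.9 R 107.77 F [-9.3 -5.   7. ] Ftool [  2.3 -10.3  -7. ] j6 -0.1
jig [-77.   40.3] move [-0.     0.395 -0.003]
```

```bash

python3 -m jog '[{"translation":[0,0.03,-0.005],"rot":[0,0,0]},{"translation":[0,0.06,-0.01],"rot":[0,0,0]},{"translation":[0,0.09,-0.01],"rot":[0,0,0]},{"translation":[0,0.12,-0.01],"rot":[0,0,0]},{"translation":[0,0.15,-0.01],"rot":[0,0,0]},{"translation":[0,0.18,-0.01],"rot":[0,0,0]},{"translation":[0,0.21,-0.01],"rot":[0,0,0]}]' >/dev/null
python3 -c "
from h import *
goto(2,40,36)"
python3 -m jog '[{"translation":[0,0.025,0],"rot":[0,0,0]},{"translation":[0,0.05,0],"rot":[0,0,0]},{"translation":[0,0.075,0],"rot":[0,0,0]},{"translation":[0,0.1,0],"rot":[0,0,0]}]' >/dev/null
python3 -c "
from h import *
goto(2,40,36)"
```

```text
t 32.05 p [480.4 417.3  37.4] yaw 131.1 alpha 152.4 R 84.81 F [-5.2 -1.6 -0.5] Ftool [ 2.2 -4.9  0.5] j6 -0.1
jig [-34.5  40.1] move [-0.     0.183  0.006]
t 32.45 p [495.6 430.5  37.4] yaw 131.1 alpha 138.8 R 79.67 F [-5.7 -1.5 -1.1] Ftool [ 2.6 -5.2  1.1] j6 -0.09
jig [-14.4  40. ] move [0.    0.082 0.007]
```

```bash

python3 -m jog '[{"translation":[0,0.015,0],"rot":[0,0,0]},{"translation":[0,0.03,0],"rot":[0,0,0]},{"translation":[0,0.04,0],"rot":[0,0,0]},{"translation":[0,0.05,0],"rot":[0,0,0]}]' >/dev/null
python3 -c "
from h import *
goto(2,40,36)"
python3 -m jog '[{"translation":[0,0.01,0],"rot":[0,0,0]},{"translation":[0,0.02,0],"rot":[0,0,0]}]' >/dev/null
python3 -c "
from h import *
goto(2,40,36)"
python3 -m jog '[{"translation":[0,0.005,0],"rot":[0,0,0]},{"translation":[0,0.01,0],"rot":[0,0,0]}]' >/dev/null
python3 -c "
from h import *
goto(2,40,36)"
```

```text
t 32.85 p [503.4 437.2  37.5] yaw 131.1 alpha 131.3 R 78.9 F [-5.  -2.5 -1.4] Ftool [ 1.4 -5.4  1.4] j6 -0.09
jig [-4.1 39.9] move [0.001 0.03  0.008]
t 33.05 p [506.4 439.8  37.6] yaw 131.1 alpha 128.4 R 78.95 F [-4.7 -2.8 -2. ] Ftool [ 1.  -5.4  2. ] j6 -0.09
jig [-0.1 39.9] move [0.001 0.01  0.008]
t 33.25 p [508.  441.2  37.6] yaw 131.1 alpha 126.9 R 79.06 F [-5.  -1.9 -1.2] Ftool [ 1.9 -5.1  1.2] j6 -0.09
jig [ 2.  39.8] move [ 0.001 -0.     0.008]
```

```bash

python3 -m jog '[{"translation":[0,0.005,0],"rot":[0,0,0]},{"translation":[0,0.01,0],"rot":[0,0,0]}]' >/dev/null
python3 -c "from h import *;goto(2,40,36)"
python3 -m jog '[{"translation":[0,0.005,0],"rot":[0,0,0]},{"translation":[0,0.005,0],"rot":[0,0,0]}]' >/dev/null
python3 -c "from h import *;goto(2,40,36)"
python3 -m jog '[{"translation":[0,0.005,0],"rot":[0,0,0]},{"translation":[0,0.005,0],"rot":[0,0,0]}]' >/dev/null
python3 -c "from h import *;goto(2,40,36)"
```

```text
t 33.45 p [509.5 442.5  37.6] yaw 131.1 alpha 125.5 R 79.22 F [-6.1 -3.6  0.5] Ftool [ 1.3 -6.9 -0.5] j6 -0.09
jig [ 4.  39.8] move [ 0.001 -0.01   0.008]
t 33.65 p [509.6 442.6  37.5] yaw 131.1 alpha 125.4 R 79.2 F [-7.8 -6.4  2.5] Ftool [  0.4 -10.1  -2.5] j6 -0.09
jig [ 4.1 39.8] move [ 0.001 -0.011  0.007]
t 33.85 p [509.7 442.6  37.4] yaw 131.1 alpha 125.4 R 79.22 F [-12.5  -9.6   5.6] Ftool [  1.  -15.7  -5.6] j6 -0.09
jig [ 4.2 39.8] move [ 0.001 -0.011  0.007]
```

The tool stalled at jig x ≈ 4 with force rising to about 16 N, so the flask is on the stop. I'll back off and look.

```bash

python3 -m jog '[{"translation":[0,-0.03,0],"rot":[0,0,0]},{"translation":[0,-0.1,0],"rot":[0,0,0]},{"translation":[0,-0.3,0],"rot":[0,0,0]},{"translation":[0,-0.5,0],"rot":[0,0,0]},{"translation":[0,-0.7,0],"rot":[0,0,0]},{"translation":[0,-0.8,0],"rot":[0,0,0]},{"translation":[0,-0.8,-0.2],"rot":[0,0,0]},{"translation":[0,-0.8,-0.4],"rot":[0,0,0]},{"translation":[-0.3,-1,-0.4],"rot":[0,0,0]},{"translation":[-0.6,-1,-0.4],"rot":[0,0,0]},{"translation":[-0.6,-1,-0.4],"rot":[0,0,0]}]' >/dev/null
python3 -c "
from h import *
st();f=grab('top','t6.png');g=grab('side','s6.png');dot(f)
a=cv2.resize(f['frame'][140:290,270:420],None,fx=2.6,fy=2.6,interpolation=cv2.INTER_CUBIC);b=cv2.resize(g['frame'][160:310,270:420],None,fx=2.6,fy=2.6,interpolation=cv2.INTER_CUBIC);cv2.imwrite('pics/f6.png',np.hstack([a,b]))"
```

```text
t 34.95 p [441.6 220.2 118.8] yaw 131.1 alpha -125.8 R 194.65 F [-0.3  1.4  0. ] Ftool [ 1.3  0.7 -0. ] j6 -0.38
dot n 12 world ang -133.6 r 18.6
```

View pics/f6.png

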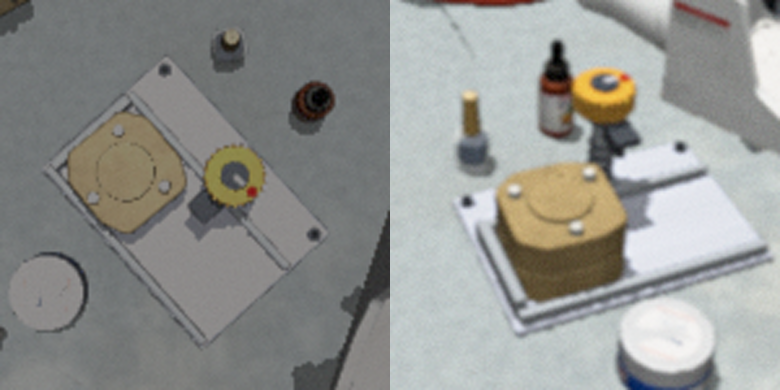

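The flask sits flat against the stop at (125,172) in the left half. The dot at (251,191) lines up with the pointer, the bottles and pot haven't moved, and the tool is clear.

```bash
python3 -c "
from station import ctrl
print(ctrl.hand_in())"
```

```text
the job is handed in; nothing more can be done
None
```

The job is handed in: the ring is two turns loose with the red dot about 5° past the pointer, the flask rests against the end stop, and the bottles and pot look unmoved in the last pictures (about 35 s of the 69 s used).

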